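# Load a bearing cap into a spring-closed leaf jig

### The arm

A 6-joint arm with a two-finger parallel gripper is mounted at the origin on the work surface. World frame = base frame: x ahead of the robot, y to its left, z up, the work surface at z = 0. Lengths are in m, angles in degrees, forces in N, time in s.
With the tool pointing down it reaches from about 0.375 to 0.9 m from the base axis. Payload 3.1 kg.
Tool frame: the origin (TCP) lies midway between the tips of the shut fingers; the grasp point (between the pads) lies bot.hold_point_z behind it (bot.hold_point_z is the distance from the TCP to the grasp point, in m); z points along the fingers, y is the direction in which the jaws open and shut (so a half turn about z gives the same grasp; the last joint's range is limited). The gripper opens to 87 mm and grips with 3 to 60 N. Pads are 19 mm wide; open, the fingers measure 117 mm over their backs; the gripper's body (75 mm by 190 mm) begins 51 mm behind the grasp point.
Start: joints at [-76.633, 30.224, 82.088, -0, 67.689, -10.227], TCP at [0.25, -0.573, 0.223] pointing down, gripper open.
Joint ranges: [-176.69, 176.69], [-43.24, 126.21], [12.49, 139.97], [-82, 262], [0, 151.66], [-163.58, 163.58]. Speed limits (degrees/s): [159.86, 159.86, 180, 180, 180, 180].

### API

Orientations are given as a 3x3 rotation matrix whose columns are the frame's x, y, z axes.
In Python, from rig import bot, vision, order gives the robot as it stands. The module is installed in compiled form; this text tells all that it offers.
- The arm moves only by the tool move_arm, never from a script. Its argument "moves" is a list of rows, each an object of numbers: "hand": the finger opening in mm, from 0 to 87; "x", "y", "z": the shift along the tool's x, y, z in units of 25 mm (1.0 is 25 mm); "wx", "wy", "wz": the turn, a rotation vector about the tool's x, y, z in degrees. In form: [{"hand": .., "x": .., "y": .., "z": .., "wx": .., "wy": .., "wz": ..}, ...]. A call has 1 to 20 rows; each row shifts and turns the commanded pose from where the row before left it, along the tool's axes as they then stand; what a row does not reach is not made up. A row lasts 1/10 s, in which the tool goes at most 50 mm and 8.59 degrees, less where a joint would pass 70% of its speed; a pose out of reach is approached as far as the arm can. A call is refused whole if a number of a shift passes 1 or a number of a turn 8.59, either way. A call with a gripper value outside its range is refused whole. The fingers move at their own pace and stop on an object; the grip force is fixed at half the most. Time passes only in rows, so rows that do not move let the fingers close. It gives the time, the measured TCP pose, the force and the opening at its end, in the units of the state.
- bot.read_state(): the state, without advancing time (a new reading comes with each control period).
- vision.capture(name): name is "scene" or "top" or "wrist"; returns a dict with "image" (480x640x3 uint8, red, green, blue), "z_map" (480x640 float32, m along the optical axis (not along the pixel's ray), 0 where there is no reading), "fx", "fy", "cx", "cy" (pixels), "pose" (4x4, takes a point from camera to world coordinates); the wrist camera has in their place "hand_eye" (4x4, takes a point from camera to tool coordinates, whose origin is the TCP and whose axes are the flange's). Camera axes: x right, y down, z forward; pixel columns grow to the right and rows downward; lengths in m; the calibration is good to about 2 mm. The wrist camera is an equidistant fisheye: a pixel r from the principal point sees the ray r / f radians off the axis. A picture is of the moment at which its call begins: read the wrist's pose just before it.
- order.hand_in(): hands the job in, once; it reports no verdict.
The state is a dict: "time_s": time; "joint_positions": joint angles; "qvel": joint speeds; "tau": joint torques, N m; "position": TCP position; "tcp_rot": TCP orientation; "force": force on the tool from outside, world axes, zero at the start; "moment": the same for the moment, N m; "opening": opening from 0.0 (shut) to 1.0 (fully open).
Only numpy, scipy, OpenCV 4.12 (cv2) and the standard library are available. Lean on these libraries where they do the work, as an engineer would, in place of code of your own. Each camera call takes 0.05 s, during which the arm holds its last target.

### The job

With one fingertip press the red tab down to hold the drill jig's spring-closed leaf fully up, and with the other fingertip push the aluminium bearing cap along its guide, under the raised leaf, until it is fully home against the end stop. Then draw back so that the leaf comes down on the cap: the leaf must not touch the cap before it is home. Only push the cap, never lift or tip it, and leave the wrench, the bearing and the socket alone.

Things in the scene. Friction and masses are not known exactly. Their poses are not given: they have to be found in the camera images.
- jig: Fixed blue leaf drill jig. Origin on the table below the hinge axis, mid-guide; x = feed direction (loading end to stop), y left of it, z up. Base plate x -175 to 80, y -40 to 90, top at z 12. Two dark guide rails along x, inner faces at y +-25, 6 mm thick, tops at z 22, x -165 to 60. Hinge cheeks x +-10, y +-35 to +-45, tops at z 68
- leaf (a joint): Leaf angle, rad: 0 closed by its spring, 0.45 fully up at its limit. The leaf, a steel plate 62 mm wide with two brass bushes, runs 60 mm from the hinge to +x over the guide. A rocker: pressing the red tab, on the other side of the hinge, raises it. It clears the cap above 0.3 and rests on a cap that is home at about 0.26. Spring 0.15 N m closed, 0.26 N m up (2 to 7 N at the tab)
- tab_end (a point): On the top face of the leaf's red press tab, mid-width, 10 mm from its free end. Tab: flat plate 30 mm wide (jig y 52 to 82), 5 mm thick. Leaf fully up: its top is level, 24 mm above the table, over jig x -170 to -23, so a finger at that height can slide along it to the hinge with the leaf still up. Leaf closed: it slopes up 0.45 rad to its free end, this point about 97 mm high
- cap: Loose aluminium bearing cap, block 100 mm (x) by 46 (y) by 32 (z), about 0.35 kg, lying in the guide with 2 mm play each side, its top 44 mm above the table. Origin: centre of its underside; axes as the jig's. At the start its front is near the hinge; its rear face, the one to push, looks to the loading end. Home: origin at jig x 10, rear face at jig x -40
- wrench: Bystander: steel wrench, 160 mm, lying on the table left of the jig
- bearing: Bystander: steel bearing ring, 62 mm across, 18 mm high, on the table right of the jig
- socket: Bystander: steel socket, 28 mm across, 45 mm tall, standing on the table right of the jig
- hinge (a point): Middle of the leaf's hinge pin, at jig x 0, y 0, z 58. The 10 mm pin crosses the guide along jig y, so an upright finger cannot go past about jig x -10; it need not, as the cap is long
- stop (a point): Middle of the foot of the steel end stop's face, at jig x 60, y 0, z 12. The face looks to -x; the stop's top is 38 mm above the table
Not all that is in view belongs to the job. Several things have the shape of the cap; the one meant has the colours described above.

How it is judged:
By the outcome, as a careful person would: the job done as asked, in the order asked, and still so for the second after the job is handed in, with the robot touching nothing.
It also fails if it takes over 48 s, if anything falls off the work surface, if the arm or the gripper's body presses on something with over 40 N, if the wrist force passes 120 N, or if a joint passes its speed limit or range.

## Working session

There is one attempt and no reset: what is moved stays moved. The work goes in short steps, Python scripts to look and compute and a tool call to move; the robot and the scene stay as the last step left them, time stands still between calls to the robot, and variables do not carry over. Pictures are saved under pics/ and viewed, and the job is handed in when it is done.

Besides the shell and the picture viewer there is one more tool, called after "Emit:" by a JSON object that holds its "api" and its "payload", one argument or row to a line. move_arm: Moves the arm, as the interface text tells. Its arguments: {"type":"object","properties":{"moves":{"type":"array"}},"required":["moves"]}

```bash
mkdir -p pics
python3 - <<'E'
from rig import bot,vision
import cv2,numpy as np,pickle
print(bot.read_state(), bot.hold_point_z)
for n in("scene","top"):
    c=vision.capture(n); pickle.dump(c,open(n+'.pkl','wb'))
    cv2.imwrite(f'pics/{n}1.png',c['image'][:,:,::-1]); print(n,c['fx'],c['fy'],c['cx'],c['cy'],np.round(c['pose'],3).tolist())
E
```

```text
{'time_s': 0.0, 'joint_positions': array([-7.66319628e+01,  3.02778406e+01,  8.21570708e+01,  6.77770745e-04,
        6.76872905e+01, -1.02267354e+01]), 'qvel': array([-0.00442846,  0.03549228, -0.11797546, -0.04984484, -0.07236082,
        0.00480707]), 'tau': array([-5.03573665e-04, -4.40045357e+01, -1.76593155e+01,  6.33445289e-02,
        5.83299925e-02, -1.69665982e-04]), 'position': array([ 0.25003053, -0.572014  ,  0.22157989]), 'tcp_rot': array([[ 9.16401148e-01,  4.00260793e-01, -4.82472747e-04],
       [ 4.00260895e-01, -9.16398876e-01,  2.07756474e-03],
       [ 3.89430230e-04, -2.09699769e-03, -9.99997725e-01]]), 'force': array([-0.29488704, -0.09852781, -1.77140761]), 'moment': array([-0.01534628,  0.0139788 ,  0.00429427]), 'opening': 0.9990041998677118} 0.0187
scene 587.6878971666217 587.6878971666217 326.93088386064426 242.73946787382133 [[-0.046, 0.658, -0.752, 1.172], [0.999, 0.03, -0.034, 0.111], [0.0, -0.752, -0.659, 0.665], [0.0, 0.0, 0.0, 1.0]]
top 527.2540189196321 527.2540189196321 315.69463717155594 240.5608353368393 [[-0.005, -0.993, 0.115, 0.431], [-1.0, 0.007, 0.017, 0.061], [-0.017, -0.115, -0.993, 1.091], [0.0, 0.0, 0.0, 1.0]]
```

View pics/scene1.png

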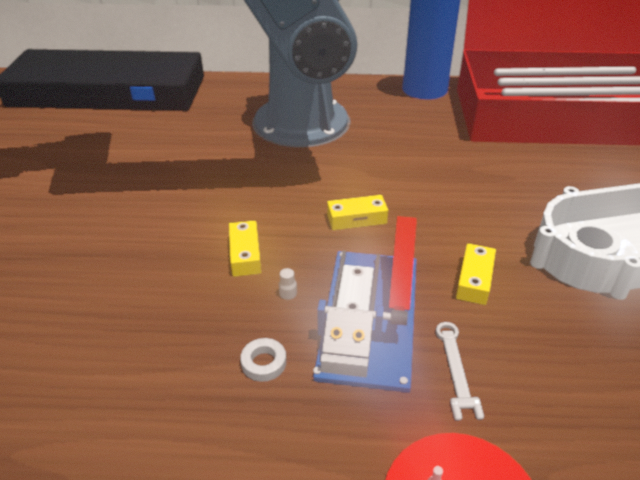

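View pics/top1.png

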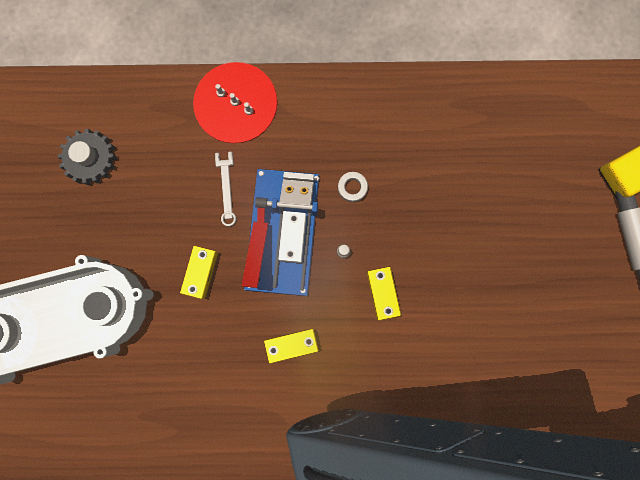

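The silver cap is in the jig guide at top px (291,236). The look-alikes are the yellow blocks at (199,272), (291,346) and (384,293), and their colour is wrong. Next I'll enlarge the jig area and measure it.

```bash
cat > h.py <<'E'
import numpy as np,cv2,pickle
def cloud(c):
    z=c['z_map']; v,u=np.mgrid[:480,:640]
    p=np.stack([(u-c['cx'])/c['fx']*z,(v-c['cy'])/c['fy']*z,z],-1)
    return p@c['pose'][:3,:3].T+c['pose'][:3,3]
def ray(c,u,v,h):
    d=c['pose'][:3,:3]@np.array([(u-c['cx'])/c['fx'],(v-c['cy'])/c['fy'],1]); o=c['pose'][:3,3]
    return o+d*(h-o[2])/d[2]
E
python3 - <<'E'
from h import *
t=pickle.load(open('top.pkl','rb')); s=pickle.load(open('scene.pkl','rb'))
cv2.imwrite('pics/topc.png',cv2.resize(t['image'][160:305,235:335,::-1],None,fx=4,fy=4,interpolation=cv2.INTER_CUBIC))
cv2.imwrite('pics/scc.png',cv2.resize(s['image'][205:395,300:430,::-1],None,fx=3,fy=3,interpolation=cv2.INTER_CUBIC))
for n,c in(('top',t),('scene',s)):
    P=cloud(c); hsv=cv2.cvtColor(c['image'],cv2.COLOR_RGB2HSV)
    b=(hsv[...,0]>105)&(hsv[...,0]<125)&(hsv[...,1]>120)&(hsv[...,2]>60)&(c['z_map']>0)
    b&=(P[...,2]<.03)&(P[...,0]>.3)&(P[...,0]<.8)&(abs(P[...,1])<.3)
    q=P[b]; print(n,len(q),np.median(q[:,2]))
    # reproject by ray on z=.012
    vs,us=np.where(b); R=np.array([ray(c,u,v,.012)[:2] for u,v in zip(us,vs)])
    r=cv2.minAreaRect((R*1000).astype(np.float32)); print(r, cv2.boxPoints(r).tolist())
E
```

```text
top 2285 0.012824740811907986
((576.736083984375, 147.99339294433594), (132.49517822265625, 254.38070678710938), 84.41478729248047) [[443.70196533203125, 94.43924713134766], [696.875, 69.6813735961914], [709.7702026367188, 201.54754638671875], [456.59716796875, 226.305419921875]]
scene 0 nan
  return _methods._mean(a, axis=axis, dtype=dtype,
  ret = ret.dtype.type(ret / rcount)
Traceback (most recent call last):
cv2.error: OpenCV(4.12.0) /io/opencv/modules/imgproc/src/convhull.cpp:143: error: (-215:Assertion failed) total >= 0 && (depth == CV_32F || depth == CV_32S) in function 'convexHull'
```

View pics/topc.png

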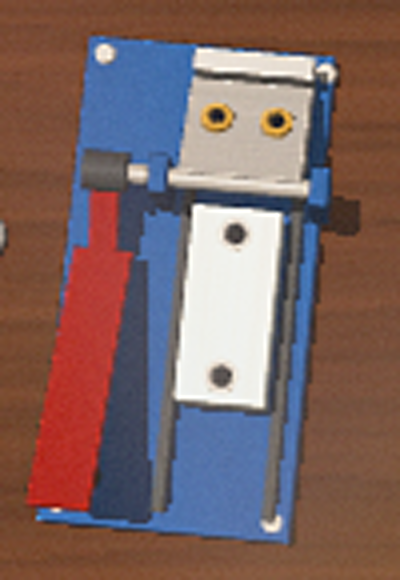

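View pics/scc.png

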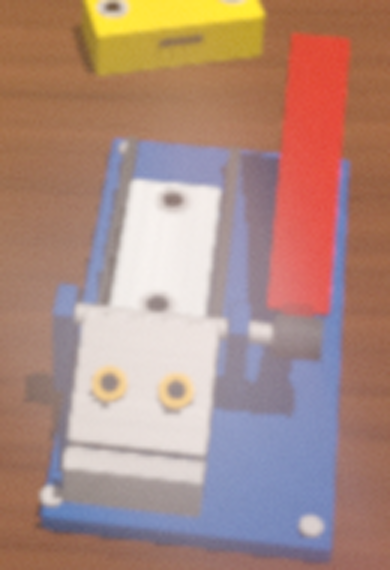

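```bash
cat >> h.py <<'E'
A=np.deg2rad(-5.585); O=np.array([.6216,.1185]); RJ=np.array([[np.cos(A),-np.sin(A)],[np.sin(A),np.cos(A)]])
def jig(p): p=np.asarray(p); return np.concatenate([(p[...,:2]-O)@RJ,p[...,2:]],-1)*1000
E
python3 - <<'E'
from h import *
t=pickle.load(open('top.pkl','rb')); s=pickle.load(open('scene.pkl','rb'))
for n,c in(('top',t),('scene',s)):
    J=jig(cloud(c)); hsv=cv2.cvtColor(c['image'],cv2.COLOR_RGB2HSV)
    ok=(c['z_map']>0)
    q=J[ok&(abs(J[...,2]-44)<5)&(abs(J[...,1])<32)&(J[...,0]>-180)&(J[...,0]<-12)&(hsv[...,1]<60)&(hsv[...,2]>140)]
    print(n,'cap depth',len(q),np.percentile(q,[1,50,99],axis=0).round(1).tolist())
    m=((hsv[...,1]<60)&(hsv[...,2]>140)&(abs(J[...,1])<32)&(J[...,0]>-180)&(J[...,0]<-12)&(abs(J[...,2]-44)<8))
    vs,us=np.where(m); R=jig(np.array([ray(c,u,v,.044) for u,v in zip(us,vs)]))
    r=cv2.minAreaRect(R[:,:2].astype(np.float32)); print(r,cv2.boxPoints(r).round(1).tolist())
    red=((hsv[...,0]<8)|(hsv[...,0]>172))&(hsv[...,1]>150)&(abs(J[...,1]-67)<40)&(J[...,0]>-190)&(J[...,0]<0)&ok
    q=J[red]; print('tab',len(q),np.percentile(q,[1,50,99],axis=0).round(1).tolist())
    for x in(-150,-120,-60):
        k=q[abs(q[:,0]-x)<6]; print(x,np.median(k,axis=0).round(1) if len(k) else None, k[:,1].min(),k[:,1].max())
    b=(hsv[...,0]>100)&(hsv[...,0]<130)&(hsv[...,1]>90)&(abs(J[...,0]+50)<160)&(abs(J[...,1]-25)<90)
    vs,us=np.where(b); R=jig(np.array([ray(c,u,v,.012) for u,v in zip(us,vs)]))
    if len(R): print('base',np.percentile(R[:,:2],[.5,99.5],axis=0).round(1).tolist())
E
```

```text
top cap depth 1050 [[-108.3, -20.0, 40.8], [-61.0, 2.6, 44.9], [-12.7, 25.0, 48.7]]
((-60.18684387207031, 2.4141387939453125), (97.88684844970703, 46.01995849609375), 0.07458564639091492) [[-109.19999694824219, 25.399999618530273], [-109.0999984741211, -20.700000762939453], [-11.199999809265137, -20.5], [-11.300000190734863, 25.5]]
tab 1082 [[-167.6, 54.5, 38.3], [-102.0, 68.9, 71.0], [-13.1, 83.6, 102.7]]
-150 [-150.1   68.9   93.8] 54.34093505630374 99.3067070265812
-120 [-119.8   68.5   79. ] 54.26217978993289 84.16539952576215
-60 [-60.6  69.6  50.9] 54.49867423511512 83.34633590507683
base [[-174.0, -40.1], [79.1, 90.9]]
scene cap depth 1335 [[-106.3, -22.8, 42.2], [-59.9, -0.0, 44.8], [-18.8, 22.2, 47.5]]
((-63.24259567260742, -0.08293342590332031), (88.88258361816406, 46.359500885009766), 0.15427540242671967) [[-107.69999694824219, 23.0], [-107.5999984741211, -23.399999618530273], [-18.700000762939453, -23.100000381469727], [-18.899999618530273, 23.200000762939453]]
tab 1390 [[-165.2, 51.8, 44.0], [-113.2, 68.0, 76.7], [-44.7, 80.3, 102.0]]
-150 [-150.2   65.6   94.6] 51.3397332356103 80.76441646630985
-120 [-120.    66.3   79.7] 51.24459899682346 80.57129303749886
-60 [-60.4  73.2  51. ] 64.1056248360753 79.56590051059287
base [[-146.1, -38.1], [83.0, 88.0]]
```

Emit:
{"api": "move_arm", "payload": {
  "moves": [
    {"hand": 52, "wz": 7.3},
    {"hand": 52, "wz": 7.3},
    {"hand": 52, "wz": 7.3},
    {"hand": 52, "wz": 7.3},
    {"hand": 52, "x": 0.2, "y": -0.5},
    {"hand": 52, "x": 0.25, "y": -1},
    {"hand": 52, "x": 0.25, "y": -1},
    {"hand": 52, "x": 0.25, "y": -1},
    {"hand": 52, "x": 0.25, "y": -1},
    {"hand": 52, "x": 0.25, "y": -1},
    {"hand": 52, "x": 0.25, "y": -1},
    {"hand": 52, "x": 0.25, "y": -1},
    {"hand": 52, "x": 0.25, "y": -1},
    {"hand": 52, "x": 0.25, "y": -1},
    {"hand": 52, "x": 0.25, "y": -1},
    {"hand": 52, "x": 0.25, "y": -1},
    {"hand": 52, "x": 0.25, "y": -1},
    {"hand": 52, "x": 0.25, "y": -1},
    {"hand": 52, "x": 0.2, "y": -1},
    {"hand": 52, "x": 0.2, "y": -1}
  ]
}}

```text
schema error: expected keys hand, x, y, z, wx, wy, wz
```

Emit:
{"api": "move_arm", "payload": {
  "moves": [
    {"hand": 52, "x": 0.2, "y": -1},
    {"hand": 52, "x": 0.2, "y": -1},
    {"hand": 52, "x": 0.2, "y": -1},
    {"hand": 52, "x": 0.2, "y": -1},
    {"hand": 52, "x": 0.2, "y": -1},
    {"hand": 52, "x": 0.2, "y": -1},
    {"hand": 52, "x": 0.2, "y": -1},
    {"hand": 52, "x": 0.2, "y": -1},
    {"hand": 52, "x": 0.2, "y": -1},
    {"hand": 52, "x": 0.2, "y": -1},
    {"hand": 52, "x": 0.2, "y": -1},
    {"hand": 52, "x": 0.2, "y": -1},
    {"hand": 52, "x": 0.2, "y": -1},
    {"hand": 52, "x": 0.2, "y": -0.8},
    {"hand": 52},
    {"hand": 52},
    {"hand": 52}
  ]
}}

```text
schema error: expected keys hand, x, y, z, wx, wy, wz
```

```bash
cat > st.py <<'E'
from h import *
from rig import bot
s=bot.read_state(); R=s['tcp_rot']
print('t',round(s['time_s'],2),'jig',jig(s['position']).round(1),'F',s['force'].round(1),'op mm',round(s['opening']*87,1),'yaw err',round(np.degrees(np.arctan2(R[1,0],R[0,0])-A),2),'tool z',R[:,2].round(3))
E
python3 st.py
python3 - <<'E'
from rig import vision
import cv2
for n in('wrist','top'):
    c=vision.capture(n); cv2.imwrite(f'pics/{n}2.png',c['image'][:,:,::-1])
    if n=='wrist':print({k:c[k] for k in c if k not in('image','z_map')})
E
```

```text
t 0.1 jig [-302.6 -723.5  221.7] F [0.1 0.5 0.7] op mm 87.0 yaw err 29.18 tool z [-0.     0.002 -1.   ]
{'fx': 371.64829954431775, 'fy': 371.64829954431775, 'cx': 321.27246870008105, 'cy': 238.30397867653383, 'hand_eye': array([[-1.61345208e-04, -9.68937773e-01, -2.47304601e-01,
         6.79933806e-02],
       [ 9.99999831e-01, -2.94660137e-04,  5.02061655e-04,
        -1.69126420e-03],
       [-5.59337309e-04, -2.47304478e-01,  9.68937657e-01,
        -1.61966673e-01],
       [ 0.00000000e+00,  0.00000000e+00,  0.00000000e+00,
         1.00000000e+00]])}
```

View pics/wrist2.png

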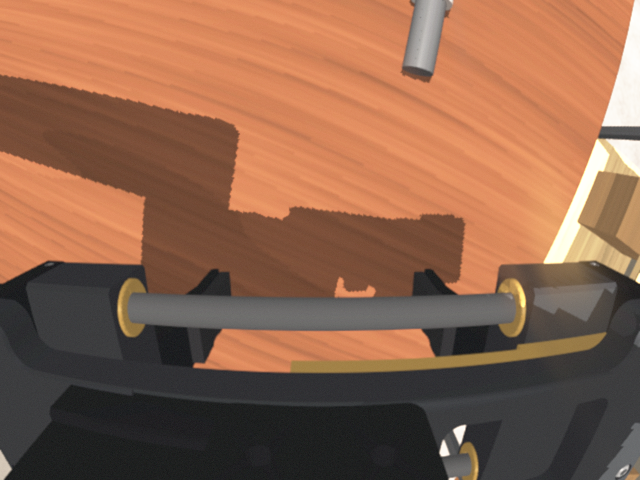

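The call was refused because every row needs all seven keys, so nothing moved. The wrist view shows only the fingers at the start pose. I'll resend with full rows.

Emit:
{"api": "move_arm", "payload": {
  "moves": [
    {"hand": 52, "x": 0, "y": 0, "z": 0, "wx": 0, "wy": 0, "wz": 7.3},
    {"hand": 52, "x": 0, "y": 0, "z": 0, "wx": 0, "wy": 0, "wz": 7.3},
    {"hand": 52, "x": 0, "y": 0, "z": 0, "wx": 0, "wy": 0, "wz": 7.3},
    {"hand": 52, "x": 0, "y": 0, "z": 0, "wx": 0, "wy": 0, "wz": 7.3},
    {"hand": 52, "x": 0.2, "y": -0.5, "z": 0, "wx": 0, "wy": 0, "wz": 0},
    {"hand": 52, "x": 0.25, "y": -1, "z": 0, "wx": 0, "wy": 0, "wz": 0},
    {"hand": 52, "x": 0.25, "y": -1, "z": 0, "wx": 0, "wy": 0, "wz": 0},
    {"hand": 52, "x": 0.25, "y": -1, "z": 0, "wx": 0, "wy": 0, "wz": 0},
    {"hand": 52, "x": 0.25, "y": -1, "z": 0, "wx": 0, "wy": 0, "wz": 0},
    {"hand": 52, "x": 0.25, "y": -1, "z": 0, "wx": 0, "wy": 0, "wz": 0},
    {"hand": 52, "x": 0.25, "y": -1, "z": 0, "wx": 0, "wy": 0, "wz": 0},
    {"hand": 52, "x": 0.25, "y": -1, "z": 0, "wx": 0, "wy": 0, "wz": 0},
    {"hand": 52, "x": 0.25, "y": -1, "z": 0, "wx": 0, "wy": 0, "wz": 0},
    {"hand": 52, "x": 0.25, "y": -1, "z": 0, "wx": 0, "wy": 0, "wz": 0},
    {"hand": 52, "x": 0.25, "y": -1, "z": 0, "wx": 0, "wy": 0, "wz": 0},
    {"hand": 52, "x": 0.25, "y": -1, "z": 0, "wx": 0, "wy": 0, "wz": 0},
    {"hand": 52, "x": 0.25, "y": -1, "z": 0, "wx": 0, "wy": 0, "wz": 0},
    {"hand": 52, "x": 0.25, "y": -1, "z": 0, "wx": 0, "wy": 0, "wz": 0},
    {"hand": 52, "x": 0.2, "y": -1, "z": 0, "wx": 0, "wy": 0, "wz": 0},
    {"hand": 52, "x": 0.2, "y": -1, "z": 0, "wx": 0, "wy": 0, "wz": 0}
  ]
}}

```text
time_s: 2.2
position: [0.3836, -0.1944, 0.2226]
tcp_rot: [[0.996, -0.094, -0.0], [-0.094, -0.996, 0.001], [-0.0, -0.001, -1.0]]
force: [-0.4, 0.6, -0.3]
opening: 0.595
```

```bash
python3 st.py
```

```text
t 2.2 jig [-206.4 -334.5  222.6] F [-0.4  0.6 -0.3] op mm 51.8 yaw err 0.18 tool z [-0.     0.001 -1.   ]
```

Emit:
{"api": "move_arm", "payload": {
  "moves": [
    {"hand": 52, "x": 0.2, "y": -1, "z": 0, "wx": 0, "wy": 0, "wz": 0},
    {"hand": 52, "x": 0.2, "y": -1, "z": 0, "wx": 0, "wy": 0, "wz": 0},
    {"hand": 52, "x": 0.2, "y": -1, "z": 0, "wx": 0, "wy": 0, "wz": 0},
    {"hand": 52, "x": 0.2, "y": -1, "z": 0, "wx": 0, "wy": 0, "wz": 0},
    {"hand": 52, "x": 0.2, "y": -1, "z": 0, "wx": 0, "wy": 0, "wz": 0},
    {"hand": 52, "x": 0.2, "y": -1, "z": 0, "wx": 0, "wy": 0, "wz": 0},
    {"hand": 52, "x": 0.2, "y": -1, "z": 0, "wx": 0, "wy": 0, "wz": 0},
    {"hand": 52, "x": 0.2, "y": -1, "z": 0, "wx": 0, "wy": 0, "wz": 0},
    {"hand": 52, "x": 0.2, "y": -1, "z": 0, "wx": 0, "wy": 0, "wz": 0},
    {"hand": 52, "x": 0.2, "y": -1, "z": 0, "wx": 0, "wy": 0, "wz": 0},
    {"hand": 52, "x": 0.2, "y": -1, "z": 0, "wx": 0, "wy": 0, "wz": 0},
    {"hand": 52, "x": 0.2, "y": -1, "z": 0, "wx": 0, "wy": 0, "wz": 0},
    {"hand": 52, "x": 0.2, "y": -1, "z": 0, "wx": 0, "wy": 0, "wz": 0},
    {"hand": 52, "x": 0.2, "y": -1, "z": 0, "wx": 0, "wy": 0, "wz": 0},
    {"hand": 52, "x": 0.2, "y": -0.8, "z": 0, "wx": 0, "wy": 0, "wz": 0},
    {"hand": 52, "x": 0, "y": 0, "z": 0, "wx": 0, "wy": 0, "wz": 0},
    {"hand": 52, "x": 0, "y": 0, "z": 0.5, "wx": 0, "wy": 0, "wz": 0},
    {"hand": 52, "x": 0, "y": 0, "z": 1, "wx": 0, "wy": 0, "wz": 0},
    {"hand": 52, "x": 0, "y": 0, "z": 1, "wx": 0, "wy": 0, "wz": 0},
    {"hand": 52, "x": 0, "y": 0, "z": 0, "wx": 0, "wy": 0, "wz": 0}
  ]
}}

```text
time_s: 4.2
position: [0.491, 0.1636, 0.1574]
tcp_rot: [[0.995, -0.096, -0.008], [-0.096, -0.995, -0.001], [-0.008, 0.002, -1.0]]
force: [-0.5, -1.0, 0.2]
opening: 0.594
```

```bash
python3 st.py
python3 - <<'E'
from rig import vision
import cv2,pickle
for n in('wrist','scene'):
    c=vision.capture(n); pickle.dump(c,open(n+'3.pkl','wb')); cv2.imwrite(f'pics/{n}3.png',c['image'][:,:,::-1])
E
```

```text
t 4.2 jig [-134.4   32.2  157.4] F [-0.5 -1.   0.2] op mm 51.7 yaw err 0.06 tool z [-0.008 -0.001 -1.   ]
```

View pics/wrist3.png

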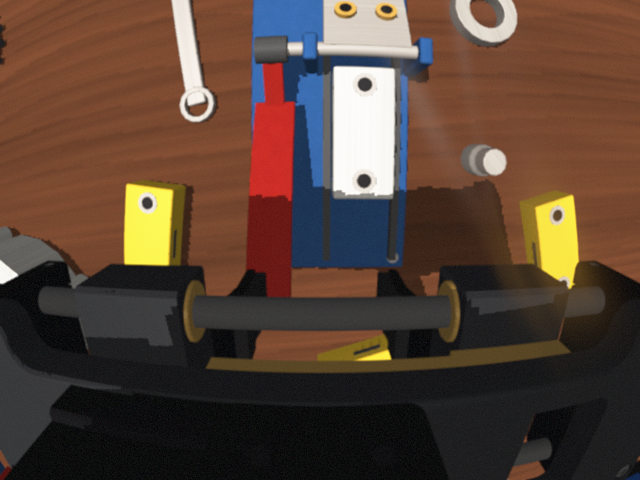

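View pics/scene3.png

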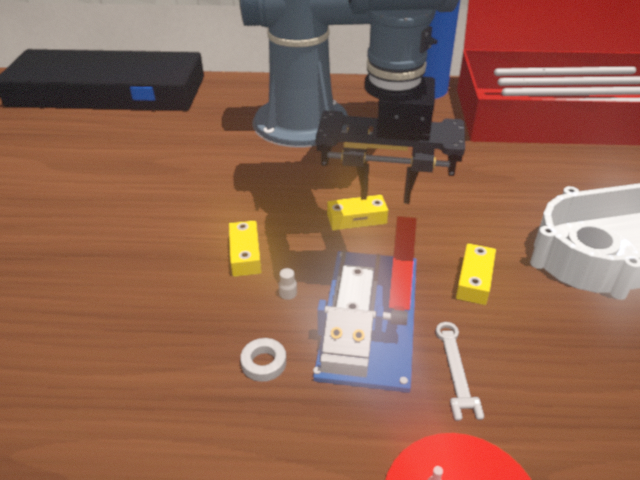

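```bash
python3 st.py
cat > wr.py <<'E'
from h import *
from rig import bot,vision
import sys
s=bot.read_state(); c=vision.capture('wrist'); R,p=s['tcp_rot'],s['position']; H=c['hand_eye']
cv2.imwrite('pics/%s.png'%sys.argv[1],c['image'][:,:,::-1])
def W(u,v,h):
    d=np.array([u-c['cx'],v-c['cy']]); r=np.linalg.norm(d); th=r/c['fx']
    k=R@(H[:3,:3]@np.array([*(np.sin(th)*d/r),np.cos(th)])); o=p+R@H[:3,3]
    return jig(o+k*(h-o[2])/k[2]).round(1)
E
python3 - w4 <<'E'
exec(open('wr.py').read())
g=c['image']; hsv=cv2.cvtColor(g,cv2.COLOR_RGB2HSV)
m=((hsv[...,1]<60)&(hsv[...,2]>150)).astype(np.uint8)
n,l,st,ce=cv2.connectedComponentsWithStats(m)
k=l[150,363]; vs,us=np.where(l==k); print(st[k])
Q=np.array([W(u,v,.044) for u,v in zip(us,vs)])
print(cv2.minAreaRect(Q[:,:2].astype(np.float32)),Q.min(0),Q.max(0))
b=(hsv[...,0]>105)&(hsv[...,0]<125)&(hsv[...,1]>120)
vs,us=np.where(b); Q=np.array([W(u,v,.012) for u,v in zip(us,vs)]); Q=Q[(abs(Q[:,0]+50)<140)&(abs(Q[:,1]-25)<80)]
print(np.percentile(Q,[.5,99.5],axis=0))
E
```

```text
t 4.3 jig [-131.6   32.9  160.1] F [-0.2 -0.4  0. ] op mm 52.0 yaw err 0.02 tool z [-0.002 -0.    -1.   ]
[ 334   72   62  126 7229]
((-55.90000915527344, 2.3999977111816406), (94.79998779296875, 45.59999084472656), 0.0) [-103.3  -20.4   44. ] [-8.5 25.2 44. ]
[[-170.9  -52.4   12. ]
 [  63.3   90.4   12. ]]
```

Emit:
{"api": "move_arm", "payload": {
  "moves": [
    {"hand": 52, "x": 0, "y": 0, "z": 0.7, "wx": 0, "wy": 0, "wz": 0},
    {"hand": 52, "x": 0, "y": 0, "z": 0.9, "wx": 0, "wy": 0, "wz": 0},
    {"hand": 52, "x": 0, "y": 0, "z": 0.5, "wx": 0, "wy": 0, "wz": 0},
    {"hand": 52, "x": 0, "y": 0, "z": 0.4, "wx": 0, "wy": 0, "wz": 0},
    {"hand": 52, "x": 0, "y": 0, "z": 0.4, "wx": 0, "wy": 0, "wz": 0},
    {"hand": 52, "x": 0, "y": 0, "z": 0.4, "wx": 0, "wy": 0, "wz": 0},
    {"hand": 52, "x": 0, "y": 0, "z": 0.4, "wx": 0, "wy": 0, "wz": 0},
    {"hand": 52, "x": 0, "y": 0, "z": 0.4, "wx": 0, "wy": 0, "wz": 0},
    {"hand": 52, "x": 0, "y": 0, "z": 0.4, "wx": 0, "wy": 0, "wz": 0},
    {"hand": 52, "x": 0, "y": 0, "z": 0.4, "wx": 0, "wy": 0, "wz": 0},
    {"hand": 52, "x": 0, "y": 0, "z": 0.2, "wx": 0, "wy": 0, "wz": 0},
    {"hand": 52, "x": 0, "y": 0, "z": 0.1, "wx": 0, "wy": 0, "wz": 0},
    {"hand": 52, "x": 0, "y": 0, "z": 0, "wx": 0, "wy": 0, "wz": 0},
    {"hand": 52, "x": 0, "y": 0, "z": 0, "wx": 0, "wy": 0, "wz": 0}
  ]
}}

```text
time_s: 5.75
position: [0.4947, 0.1644, 0.0303]
tcp_rot: [[0.995, -0.098, 0.0], [-0.098, -0.995, -0.0], [0.0, -0.0, -1.0]]
force: [0.5, -0.1, 1.2]
opening: 0.597
```

```bash
python3 st.py; python3 - w5 <<'E'
exec(open('wr.py').read())
c=vision.capture('scene'); cv2.imwrite('pics/scene5.png',cv2.resize(c['image'][120:400,240:480,::-1],None,fx=2,fy=2))
E
```

```text
t 5.75 jig [-130.7   33.4   30.3] F [ 0.5 -0.1  1.2] op mm 51.9 yaw err -0.02 tool z [ 0. -0. -1.]
```

View pics/w5.png

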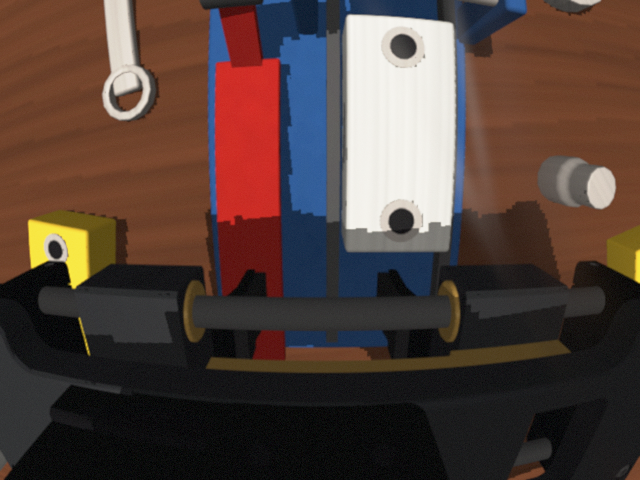

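View pics/scene5.png

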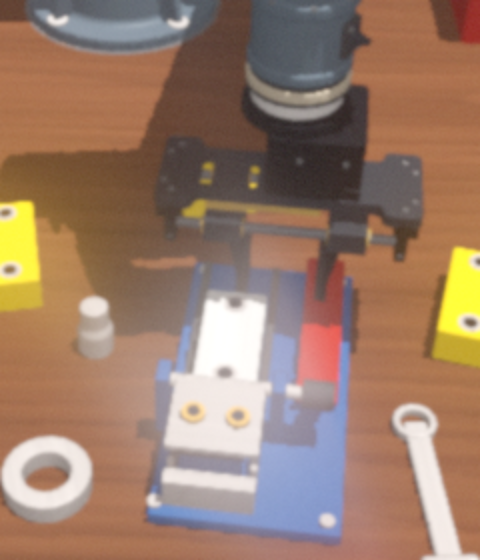

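Emit:
{"api": "move_arm", "payload": {
  "moves": [
    {"hand": 52, "x": 0, "y": 0, "z": 0.1, "wx": 0, "wy": 0, "wz": 0},
    {"hand": 52, "x": 0, "y": 0, "z": 0.1, "wx": 0, "wy": 0, "wz": 0},
    {"hand": 52, "x": 0, "y": 0, "z": 0, "wx": 0, "wy": 0, "wz": 0},
    {"hand": 52, "x": 0, "y": 0, "z": 0, "wx": 0, "wy": 0, "wz": 0}
  ]
}}

```text
time_s: 6.25
position: [0.4947, 0.1645, 0.025]
tcp_rot: [[0.995, -0.098, 0.0], [-0.098, -0.995, 0.0], [0.0, -0.0, -1.0]]
force: [2.3, -0.6, 2.1]
opening: 0.595
```

Emit:
{"api": "move_arm", "payload": {
  "moves": [
    {"hand": 52, "x": 0, "y": 0, "z": 0.05, "wx": 0, "wy": 0, "wz": 0},
    {"hand": 52, "x": 0, "y": 0, "z": 0, "wx": 0, "wy": 0, "wz": 0},
    {"hand": 52, "x": 0, "y": 0, "z": 0, "wx": 0, "wy": 0, "wz": 0}
  ]
}}

```text
time_s: 6.55
position: [0.4949, 0.1645, 0.0241]
tcp_rot: [[0.995, -0.098, 0.001], [-0.098, -0.995, 0.0], [0.001, -0.0, -1.0]]
force: [1.0, 0.3, 4.5]
opening: 0.594
```

Emit:
{"api": "move_arm", "payload": {
  "moves": [
    {"hand": 52, "x": 0, "y": 0, "z": 0.04, "wx": 0, "wy": 0, "wz": 0},
    {"hand": 52, "x": 0, "y": 0, "z": 0, "wx": 0, "wy": 0, "wz": 0},
    {"hand": 52, "x": 0, "y": 0, "z": 0, "wx": 0, "wy": 0, "wz": 0}
  ]
}}

```text
time_s: 6.85
position: [0.495, 0.1645, 0.0235]
tcp_rot: [[0.995, -0.098, 0.001], [-0.098, -0.995, 0.0], [0.001, -0.0, -1.0]]
force: [-0.1, -0.6, 9.6]
opening: 0.601
```

```bash
python3 st.py
python3 - <<'E'
from h import *
from rig import vision
for n in('scene','top'):
    c=vision.capture(n); J=jig(cloud(c)); hsv=cv2.cvtColor(c['image'],cv2.COLOR_RGB2HSV)
    red=((hsv[...,0]<8)|(hsv[...,0]>172))&(hsv[...,1]>150)&(abs(J[...,1]-67)<25)&(J[...,0]>-190)&(J[...,0]<-20)&(c['z_map']>0)
    q=J[red]
    if len(q)>9: print(n,np.polyfit(q[:,0],q[:,2],1),np.median(q[:,2]))
    lf=(hsv[...,1]<70)&(abs(J[...,1])<28)&(J[...,0]>10)&(J[...,0]<50)&(J[...,2]>55)
    q=J[lf]
    if len(q)>9: print('leaf',np.polyfit(q[:,0],q[:,2],1))
E
```

```text
t 6.85 jig [-130.5   33.4   23.5] F [-0.1 -0.6  9.6] op mm 52.3 yaw err -0.02 tool z [ 0.001  0.    -1.   ]
scene [4.17031735e-03 2.47207365e+01] 24.138891307497023
leaf [1.90146629e-02 6.48374903e+01]
top [ 0.09185563 28.58489717] 24.795821057043696
leaf [9.03573594e-03 6.51407661e+01]
```

Emit:
{"api": "move_arm", "payload": {
  "moves": [
    {"hand": 52, "x": 0.1, "y": 0, "z": 0, "wx": 0, "wy": 0, "wz": 0},
    {"hand": 52, "x": 0.15, "y": 0, "z": 0, "wx": 0, "wy": 0, "wz": 0},
    {"hand": 52, "x": 0.15, "y": 0, "z": 0, "wx": 0, "wy": 0, "wz": 0},
    {"hand": 52, "x": 0.15, "y": 0, "z": 0, "wx": 0, "wy": 0, "wz": 0},
    {"hand": 52, "x": 0.15, "y": 0, "z": 0, "wx": 0, "wy": 0, "wz": 0},
    {"hand": 52, "x": 0.15, "y": 0, "z": 0, "wx": 0, "wy": 0, "wz": 0},
    {"hand": 52, "x": 0.15, "y": 0, "z": 0, "wx": 0, "wy": 0, "wz": 0},
    {"hand": 52, "x": 0, "y": 0, "z": 0, "wx": 0, "wy": 0, "wz": 0}
  ]
}}

```text
time_s: 7.75
position: [0.5065, 0.162, 0.0224]
tcp_rot: [[0.995, -0.096, -0.027], [-0.096, -0.995, -0.002], [-0.026, 0.004, -1.0]]
force: [-14.4, 0.8, 19.0]
opening: 0.6
```

```bash
python3 st.py
```

```text
t 7.75 jig [-118.8   32.1   22.4] F [-14.4   0.8  19. ] op mm 52.2 yaw err 0.08 tool z [-0.027 -0.002 -1.   ]
```

```bash
python3 - w6 <<'E'
exec(open('wr.py').read())
c=vision.capture('scene'); cv2.imwrite('pics/scene6.png',cv2.resize(c['image'][170:350,290:440,::-1],None,fx=4,fy=4,interpolation=cv2.INTER_CUBIC)[:600])
E
python3 st.py
```

```text
t 7.85 jig [-118.8   32.2   22.4] F [-15.3   1.1  19. ] op mm 52.1 yaw err 0.09 tool z [-0.026 -0.002 -1.   ]
```

View pics/w6.png

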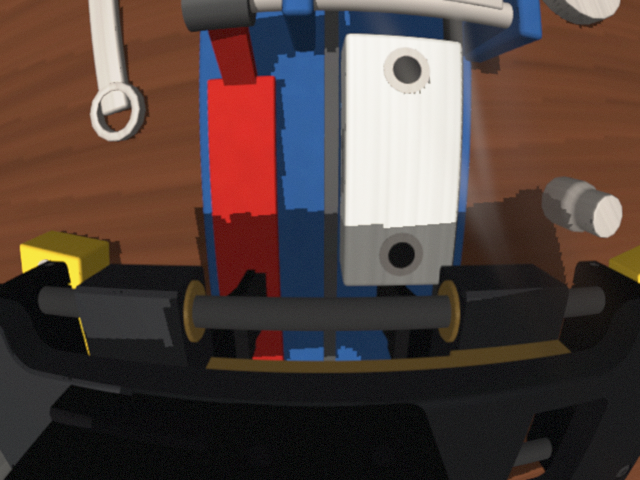

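View pics/scene6.png

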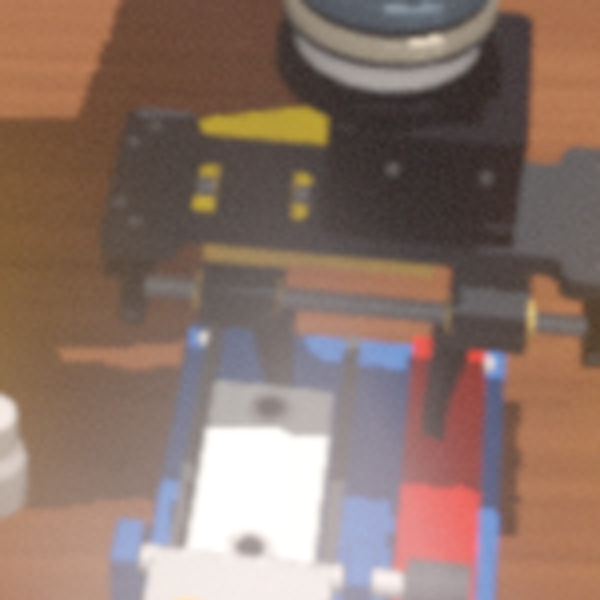

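Emit:
{"api": "move_arm", "payload": {
  "moves": [
    {"hand": 52, "x": 0, "y": 0, "z": -0.03, "wx": 0, "wy": 0, "wz": 0},
    {"hand": 52, "x": 0, "y": 0, "z": 0, "wx": 0, "wy": 0, "wz": 0},
    {"hand": 52, "x": 0, "y": 0, "z": 0, "wx": 0, "wy": 0, "wz": 0}
  ]
}}

```text
time_s: 8.15
position: [0.5074, 0.162, 0.0229]
tcp_rot: [[0.995, -0.096, -0.024], [-0.096, -0.995, -0.002], [-0.024, 0.004, -1.0]]
force: [-14.6, 1.0, 15.4]
opening: 0.594
```

```bash
python3 st.py
```

```text
t 8.15 jig [-117.9   32.1   22.9] F [-14.6   1.   15.4] op mm 51.7 yaw err 0.08 tool z [-0.024 -0.002 -1.   ]
```

Emit:
{"api": "move_arm", "payload": {
  "moves": [
    {"hand": 52, "x": 0, "y": 0, "z": -0.03, "wx": 0, "wy": 0, "wz": 0},
    {"hand": 52, "x": 0, "y": 0, "z": 0, "wx": 0, "wy": 0, "wz": 0},
    {"hand": 52, "x": 0, "y": 0, "z": 0, "wx": 0, "wy": 0, "wz": 0}
  ]
}}

```text
time_s: 8.45
position: [0.5095, 0.1619, 0.0234]
tcp_rot: [[0.995, -0.096, -0.02], [-0.096, -0.995, -0.001], [-0.02, 0.003, -1.0]]
force: [-11.4, 0.0, 10.9]
opening: 0.597
```

```bash
python3 st.py
```

```text
t 8.45 jig [-115.8   32.2   23.4] F [-11.4   0.   10.9] op mm 51.9 yaw err 0.06 tool z [-0.02  -0.001 -1.   ]
```

Emit:
{"api": "move_arm", "payload": {
  "moves": [
    {"hand": 52, "x": 0, "y": 0, "z": -0.03, "wx": 0, "wy": 0, "wz": 0},
    {"hand": 52, "x": 0.05, "y": 0, "z": 0, "wx": 0, "wy": 0, "wz": 0},
    {"hand": 52, "x": 0.1, "y": 0, "z": 0, "wx": 0, "wy": 0, "wz": 0},
    {"hand": 52, "x": 0.1, "y": 0, "z": 0, "wx": 0, "wy": 0, "wz": 0},
    {"hand": 52, "x": 0, "y": 0, "z": 0, "wx": 0, "wy": 0, "wz": 0}
  ]
}}

```text
time_s: 8.95
position: [0.519, 0.1613, 0.024]
tcp_rot: [[0.995, -0.097, -0.014], [-0.097, -0.995, -0.001], [-0.014, 0.002, -1.0]]
force: [-5.7, 0.4, 5.4]
opening: 0.596
```

```bash
python3 st.py
```

```text
t 8.95 jig [-106.3   32.6   24. ] F [-5.7  0.4  5.4] op mm 51.9 yaw err 0.01 tool z [-0.014 -0.001 -1.   ]
```

Emit:
{"api": "move_arm", "payload": {
  "moves": [
    {"hand": 52, "x": 0.12, "y": 0, "z": 0, "wx": 0, "wy": 0, "wz": 0},
    {"hand": 52, "x": 0.12, "y": 0, "z": 0, "wx": 0, "wy": 0, "wz": 0},
    {"hand": 52, "x": 0.12, "y": 0, "z": 0, "wx": 0, "wy": 0, "wz": 0},
    {"hand": 52, "x": 0.12, "y": 0, "z": 0, "wx": 0, "wy": 0, "wz": 0},
    {"hand": 52, "x": 0.12, "y": 0, "z": 0, "wx": 0, "wy": 0, "wz": 0},
    {"hand": 52, "x": 0.12, "y": 0, "z": 0, "wx": 0, "wy": 0, "wz": 0},
    {"hand": 52, "x": 0.12, "y": 0, "z": 0, "wx": 0, "wy": 0, "wz": 0},
    {"hand": 52, "x": 0.12, "y": 0, "z": 0, "wx": 0, "wy": 0, "wz": 0}
  ]
}}

```text
time_s: 9.75
position: [0.5408, 0.1591, 0.024]
tcp_rot: [[0.995, -0.097, -0.018], [-0.097, -0.995, -0.001], [-0.018, 0.003, -1.0]]
force: [-10.2, -0.1, 9.4]
opening: 0.601
```

```bash
python3 st.py
```

```text
t 9.75 jig [-84.3  32.5  24. ] F [-10.2  -0.1   9.4] op mm 52.3 yaw err 0.03 tool z [-0.018 -0.001 -1.   ]
```

Emit:
{"api": "move_arm", "payload": {
  "moves": [
    {"hand": 52, "x": 0.12, "y": 0, "z": -0.02, "wx": 0, "wy": 0, "wz": 0},
    {"hand": 52, "x": 0.12, "y": 0, "z": 0, "wx": 0, "wy": 0, "wz": 0},
    {"hand": 52, "x": 0.12, "y": 0, "z": 0, "wx": 0, "wy": 0, "wz": 0},
    {"hand": 52, "x": 0.12, "y": 0, "z": 0, "wx": 0, "wy": 0, "wz": 0},
    {"hand": 52, "x": 0.12, "y": 0, "z": 0, "wx": 0, "wy": 0, "wz": 0},
    {"hand": 52, "x": 0.12, "y": 0, "z": 0, "wx": 0, "wy": 0, "wz": 0},
    {"hand": 52, "x": 0.1, "y": 0, "z": 0, "wx": 0, "wy": 0, "wz": 0}
  ]
}}

```text
time_s: 10.45
position: [0.5702, 0.157, 0.0254]
tcp_rot: [[0.995, -0.098, -0.0], [-0.098, -0.995, -0.0], [-0.0, 0.0, -1.0]]
force: [-3.6, 0.2, 0.3]
opening: 0.594
```

```bash
python3 st.py; python3 - w7 <<'E'
exec(open('wr.py').read())
c=vision.capture('scene'); cv2.imwrite('pics/scene7.png',cv2.resize(c['image'][240:390,290:440,::-1],None,fx=4,fy=4,interpolation=cv2.INTER_CUBIC))
E
```

```text
t 10.45 jig [-54.9  33.3  25.4] F [-3.6  0.2  0.3] op mm 51.7 yaw err -0.03 tool z [-0. -0. -1.]
```

View pics/scene7.png

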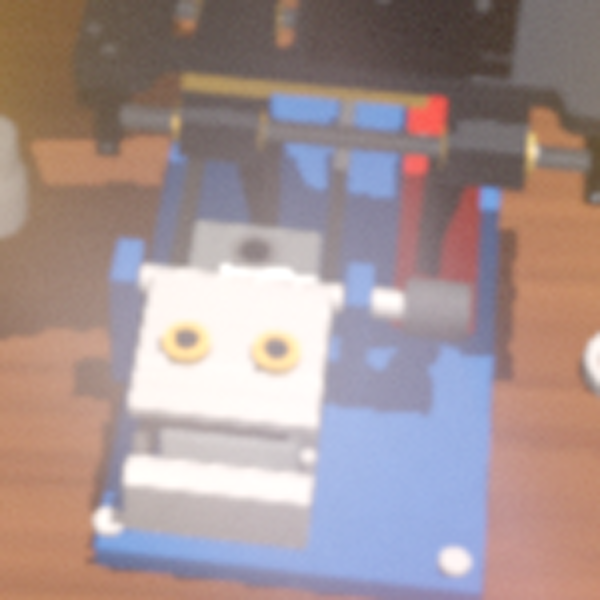

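View pics/w7.png

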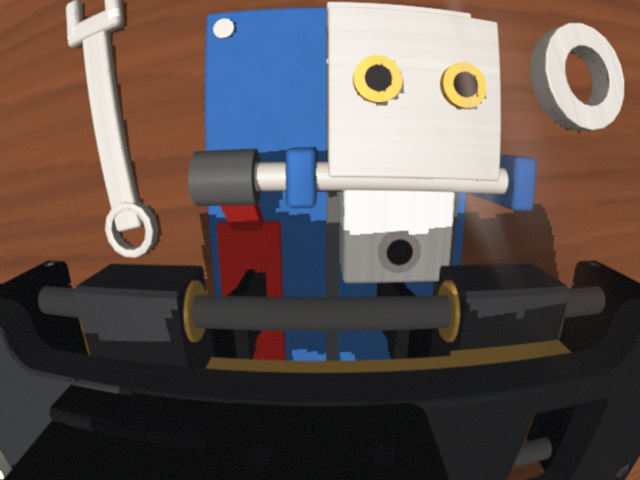

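Emit:
{"api": "move_arm", "payload": {
  "moves": [
    {"hand": 52, "x": 0, "y": 0, "z": 0.04, "wx": 0, "wy": 0, "wz": 0},
    {"hand": 52, "x": 0, "y": 0, "z": 0, "wx": 0, "wy": 0, "wz": 0}
  ]
}}

```text
time_s: 10.75
position: [0.571, 0.1569, 0.0252]
tcp_rot: [[0.995, -0.098, 0.002], [-0.098, -0.995, 0.0], [0.002, -0.0, -1.0]]
force: [-2.7, 0.3, 4.9]
opening: 0.598
```

```bash
python3 st.py
```

```text
t 10.75 jig [-54.1  33.3  25.2] F [-2.7  0.3  4.9] op mm 52.1 yaw err -0.04 tool z [ 0.002  0.    -1.   ]
```

Emit:
{"api": "move_arm", "payload": {
  "moves": [
    {"hand": 52, "x": 0, "y": 0, "z": 0.05, "wx": 0, "wy": 0, "wz": 0},
    {"hand": 52, "x": 0.08, "y": 0, "z": 0, "wx": 0, "wy": 0, "wz": 0},
    {"hand": 52, "x": 0.08, "y": 0, "z": 0, "wx": 0, "wy": 0, "wz": 0},
    {"hand": 52, "x": 0, "y": 0, "z": 0, "wx": 0, "wy": 0, "wz": 0}
  ]
}}

```text
time_s: 11.15
position: [0.5717, 0.1568, 0.0242]
tcp_rot: [[0.995, -0.098, -0.005], [-0.098, -0.995, 0.0], [-0.005, 0.0, -1.0]]
force: [-7.6, 0.7, 10.9]
opening: 0.602
```

```bash
python3 st.py
```

```text
t 11.15 jig [-53.4  33.3  24.2] F [-7.6  0.7 10.9] op mm 52.4 yaw err -0.03 tool z [-0.005  0.    -1.   ]
```

Emit:
{"api": "move_arm", "payload": {
  "moves": [
    {"hand": 52, "x": 0.08, "y": 0, "z": -0.01, "wx": 0, "wy": 0, "wz": 0},
    {"hand": 52, "x": 0.08, "y": 0, "z": -0.01, "wx": 0, "wy": 0, "wz": 0},
    {"hand": 52, "x": 0.08, "y": 0, "z": 0, "wx": 0, "wy": 0, "wz": 0},
    {"hand": 52, "x": 0, "y": 0, "z": 0, "wx": 0, "wy": 0, "wz": 0}
  ]
}}

```text
time_s: 11.55
position: [0.575, 0.1564, 0.0243]
tcp_rot: [[0.995, -0.097, -0.01], [-0.097, -0.995, -0.0], [-0.01, 0.001, -1.0]]
force: [-11.1, 0.9, 11.0]
opening: 0.591
```

```bash
python3 st.py
```

```text
t 11.55 jig [-50.1  33.2  24.3] F [-11.1   0.9  11. ] op mm 51.4 yaw err 0.01 tool z [-0.01 -0.   -1.  ]
```

Emit:
{"api": "move_arm", "payload": {
  "moves": [
    {"hand": 52, "x": 0.08, "y": 0, "z": 0, "wx": 0, "wy": 0, "wz": 0},
    {"hand": 52, "x": 0.08, "y": 0, "z": -0.01, "wx": 0, "wy": 0, "wz": 0},
    {"hand": 52, "x": 0, "y": 0, "z": 0, "wx": 0, "wy": 0, "wz": 0}
  ]
}}

```text
time_s: 11.85
position: [0.5756, 0.1563, 0.0242]
tcp_rot: [[0.995, -0.098, -0.017], [-0.098, -0.995, 0.0], [-0.017, 0.002, -1.0]]
force: [-14.7, 1.5, 15.1]
opening: 0.596
```

```bash
python3 st.py; python3 - w8 <<'E'
exec(open('wr.py').read())
g=c['image']; cv2.imwrite('pics/w8c.png',cv2.resize(g[0:300,180:560,::-1],None,fx=2,fy=2))
E
```

```text
t 11.85 jig [-49.4  33.1  24.2] F [-14.7   1.5  15.1] op mm 51.8 yaw err -0.02 tool z [-0.017  0.    -1.   ]
```

View pics/w8c.png

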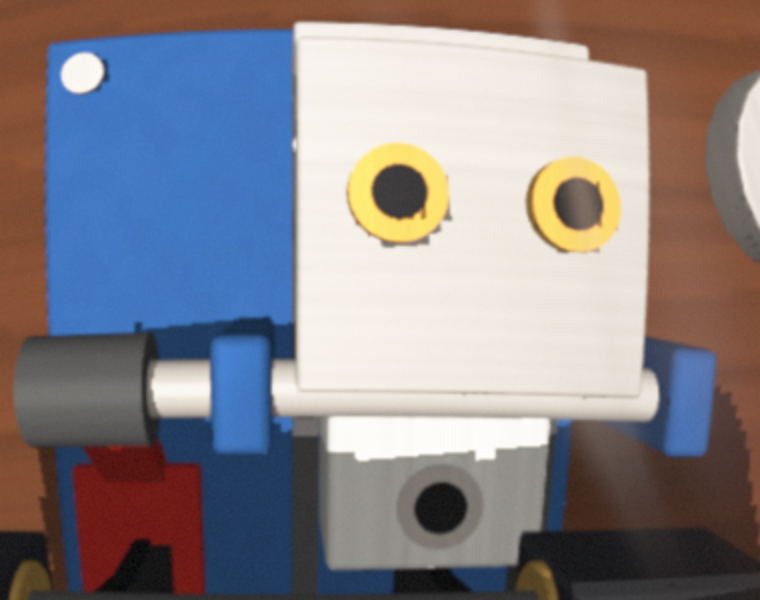

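Emit:
{"api": "move_arm", "payload": {
  "moves": [
    {"hand": 52, "x": 0, "y": 0, "z": -0.03, "wx": 0, "wy": 0, "wz": 0},
    {"hand": 52, "x": 0.06, "y": 0, "z": 0, "wx": 0, "wy": 0, "wz": 0},
    {"hand": 52, "x": 0.06, "y": 0, "z": -0.01, "wx": 0, "wy": 0, "wz": 0},
    {"hand": 52, "x": 0, "y": 0, "z": 0, "wx": 0, "wy": 0, "wz": 0}
  ]
}}

```text
time_s: 12.3
position: [0.5757, 0.1563, 0.0243]
tcp_rot: [[0.995, -0.099, -0.023], [-0.099, -0.995, 0.0], [-0.023, 0.002, -1.0]]
force: [-18.4, 2.8, 14.2]
opening: 0.598
```

```bash
python3 st.py; python3 - w9 <<'E'
exec(open('wr.py').read())
from h import *
g=c['image']; hsv=cv2.cvtColor(g,cv2.COLOR_RGB2HSV)
# hole centre of the cap rear hole
m=(hsv[...,2]<45).astype(np.uint8); m[:200]=0;m[270:]=0;m[:,:370]=0;m[:,430:]=0
n,l,st,ce=cv2.connectedComponentsWithStats(m); print(st[1:],ce[1:])
for q in ce[1:]: print(W(*q,.044))
c=vision.capture('scene'); pickle.dump(c,open('s9.pkl','wb')); cv2.imwrite('pics/scene9.png',cv2.resize(c['image'][260:390,300:420,::-1],None,fx=4.5,fy=4.5,interpolation=cv2.INTER_CUBIC))
E
```

```text
t 12.3 jig [-49.4  33.1  24.3] F [-18.4   2.8  14.2] op mm 52.0 yaw err -0.07 tool z [-0.023  0.    -1.   ]
[[388 242  25  25 472]] [[399.84322034 253.97881356]]
[-24.6   3.2  44. ]
```

View pics/scene9.png

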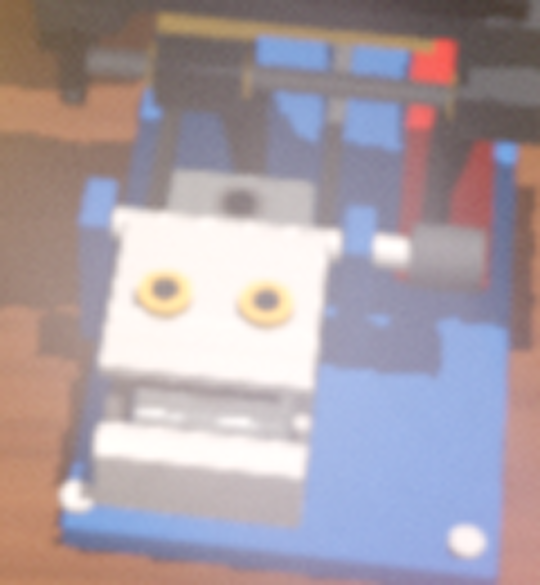

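Run:
```python
from h import *
c=pickle.load(open('s9.pkl','rb')); J=jig(cloud(c))
for v in range(344,362): print(v,c['image'][v,342],c['image'][v,350],jig(ray(c,342,v,.044)).round(1),J[v,342].round(1))
```

```text
344 [204 193 193] [228 219 217] [47.3 -5.5 44. ] [60.6 -4.1 60.5]
345 [185 174 172] [201 191 192] [49.  -5.3 44. ] [62.8 -3.9 61.1]
346 [176 163 164] [179 169 171] [50.7 -5.1 44. ] [61.  -4.  56.8]
347 [186 175 175] [173 163 165] [52.4 -4.9 44. ] [52.6 -4.8 44.2]
348 [199 190 189] [187 176 179] [54.  -4.7 44. ] [55.9 -4.5 46.4]
349 [204 197 197] [197 188 189] [55.7 -4.4 44. ] [54.3 -4.6 42.3]
350 [206 198 198] [205 197 199] [57.3 -4.2 44. ] [57.6 -4.2 44.3]
351 [209 202 202] [207 201 202] [59. -4. 44.] [58.8 -4.1 43.8]
352 [214 208 208] [225 218 219] [60.6 -3.8 44. ] [60.5 -3.8 43.8]
353 [211 204 204] [247 241 241] [62.3 -3.6 44. ] [63.  -3.6 44.9]
354 [211 203 202] [236 230 230] [63.9 -3.4 44. ] [61.8 -3.6 41.2]
355 [220 212 211] [219 212 212] [65.5 -3.2 44. ] [61.8 -3.6 39.2]
356 [247 239 236] [223 215 214] [67.2 -3.  44. ] [63.6 -3.4 39.4]
357 [255 249 246] [246 238 236] [68.8 -2.8 44. ] [65.1 -3.2 39.2]
358 [255 252 248] [255 249 247] [70.4 -2.6 44. ] [66.6 -3.  39.1]
359 [255 252 249] [255 252 249] [72.  -2.4 44. ] [67.2 -2.9 37.8]
360 [255 252 249] [255 253 250] [73.6 -2.2 44. ] [69.4 -2.6 38.5]
361 [255 252 250] [255 252 249] [75.2 -2.  44. ] [70.6 -2.5 37.9]
```

Emit:
{"api": "move_arm", "payload": {
  "moves": [
    {"hand": 52, "x": 0.06, "y": 0, "z": -0.03, "wx": 0, "wy": 0, "wz": 0},
    {"hand": 52, "x": 0.06, "y": 0, "z": 0, "wx": 0, "wy": 0, "wz": 0},
    {"hand": 52, "x": 0.06, "y": 0, "z": 0, "wx": 0, "wy": 0, "wz": 0},
    {"hand": 52, "x": 0, "y": 0, "z": 0, "wx": 0, "wy": 0, "wz": 0}
  ]
}}

```text
time_s: 12.8
position: [0.5757, 0.1563, 0.0243]
tcp_rot: [[0.995, -0.099, -0.033], [-0.099, -0.995, 0.001], [-0.033, 0.003, -0.999]]
force: [-23.9, 3.5, 15.5]
opening: 0.597
```

```bash
python3 st.py
```

```text
t 12.8 jig [-49.3  33.2  24.3] F [-23.9   3.5  15.5] op mm 51.9 yaw err -0.12 tool z [-0.033  0.001 -0.999]
```

Emit:
{"api": "move_arm", "payload": {
  "moves": [
    {"hand": 52, "x": -0.15, "y": 0, "z": 0.02, "wx": 0, "wy": 0, "wz": 0},
    {"hand": 52, "x": -0.15, "y": 0, "z": 0.02, "wx": 0, "wy": 0, "wz": 0},
    {"hand": 52, "x": -0.15, "y": 0, "z": 0.02, "wx": 0, "wy": 0, "wz": 0},
    {"hand": 52, "x": -0.15, "y": 0, "z": 0.01, "wx": 0, "wy": 0, "wz": 0},
    {"hand": 52, "x": -0.15, "y": 0, "z": 0, "wx": 0, "wy": 0, "wz": 0},
    {"hand": 52, "x": -0.15, "y": 0, "z": 0, "wx": 0, "wy": 0, "wz": 0},
    {"hand": 52, "x": -0.15, "y": 0, "z": 0, "wx": 0, "wy": 0, "wz": 0},
    {"hand": 52, "x": -0.15, "y": 0, "z": 0, "wx": 0, "wy": 0, "wz": 0},
    {"hand": 52, "x": -0.15, "y": 0, "z": 0, "wx": 0, "wy": 0, "wz": 0},
    {"hand": 52, "x": -0.15, "y": 0, "z": 0, "wx": 0, "wy": 0, "wz": 0},
    {"hand": 52, "x": 0, "y": 0, "z": 0, "wx": 0, "wy": 0, "wz": 0}
  ]
}}

```text
time_s: 13.9
position: [0.5545, 0.1588, 0.0243]
tcp_rot: [[0.995, -0.098, 0.002], [-0.098, -0.995, 0.0], [0.002, -0.001, -1.0]]
force: [2.2, -0.5, 5.2]
opening: 0.602
```

```bash
python3 st.py; python3 - w10 <<'E'
exec(open('wr.py').read())
g=c['image']; hsv=cv2.cvtColor(g,cv2.COLOR_RGB2HSV)
m=((hsv[...,1]<60)&(hsv[...,2]>100)).astype(np.uint8)
E
```

```text
t 13.9 jig [-70.7  33.6  24.3] F [ 2.2 -0.5  5.2] op mm 52.3 yaw err -0.03 tool z [ 0.002  0.    -1.   ]
```

View pics/w10.png

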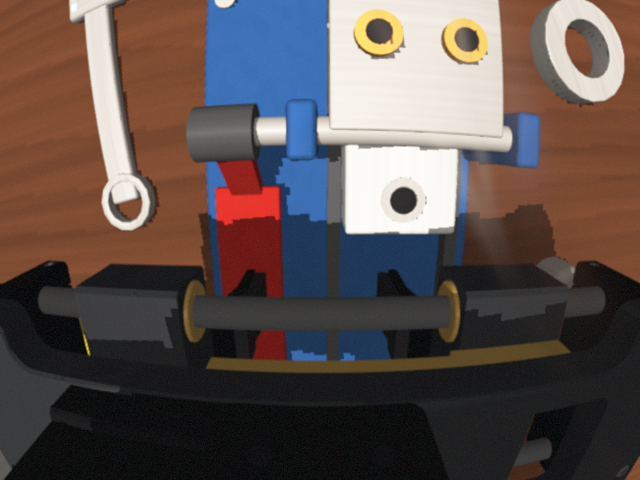

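Emit:
{"api": "move_arm", "payload": {
  "moves": [
    {"hand": 52, "x": 0, "y": 0, "z": -0.08, "wx": 0, "wy": 0, "wz": 0},
    {"hand": 52, "x": 0, "y": 0, "z": -0.08, "wx": 0, "wy": 0, "wz": 0},
    {"hand": 52, "x": 0, "y": 0, "z": -0.08, "wx": 0, "wy": 0, "wz": 0},
    {"hand": 52, "x": 0, "y": 0, "z": -0.08, "wx": 0, "wy": 0, "wz": 0},
    {"hand": 52, "x": 0, "y": 0, "z": -0.08, "wx": 0, "wy": 0, "wz": 0},
    {"hand": 52, "x": 0, "y": 0, "z": -0.08, "wx": 0, "wy": 0, "wz": 0},
    {"hand": 52, "x": 0, "y": 0, "z": -0.08, "wx": 0, "wy": 0, "wz": 0},
    {"hand": 52, "x": 0, "y": 0, "z": -0.08, "wx": 0, "wy": 0, "wz": 0},
    {"hand": 52, "x": 0, "y": 0, "z": -0.1, "wx": 0, "wy": 0, "wz": 0},
    {"hand": 52, "x": 0, "y": 0, "z": -0.1, "wx": 0, "wy": 0, "wz": 0},
    {"hand": 52, "x": 0, "y": 0, "z": -0.2, "wx": 0, "wy": 0, "wz": 0},
    {"hand": 52, "x": 0, "y": 0, "z": -0.4, "wx": 0, "wy": 0, "wz": 0},
    {"hand": 52, "x": 0, "y": 0, "z": -0.6, "wx": 0, "wy": 0, "wz": 0},
    {"hand": 52, "x": 0, "y": 0, "z": -0.8, "wx": 0, "wy": 0, "wz": 0},
    {"hand": 52, "x": 0, "y": 0, "z": -0.8, "wx": 0, "wy": 0, "wz": 0},
    {"hand": 52, "x": 0, "y": 0, "z": -0.8, "wx": 0, "wy": 0, "wz": 0},
    {"hand": 52, "x": 0, "y": 0, "z": -0.6, "wx": 0, "wy": 0, "wz": 0},
    {"hand": 52, "x": 0, "y": 0, "z": -0.3, "wx": 0, "wy": 0, "wz": 0},
    {"hand": 52, "x": 0, "y": 0, "z": 0, "wx": 0, "wy": 0, "wz": 0},
    {"hand": 52, "x": 0, "y": 0, "z": 0, "wx": 0, "wy": 0, "wz": 0}
  ]
}}

```text
time_s: 15.95
position: [0.5537, 0.1585, 0.1574]
tcp_rot: [[0.995, -0.098, -0.001], [-0.098, -0.995, -0.0], [-0.001, 0.0, -1.0]]
force: [0.2, -0.2, -0.4]
opening: 0.598
```

```bash
python3 st.py; python3 - w11 <<'E'
exec(open('wr.py').read())
g=c['image']; 
c2=vision.capture('scene'); J=jig(cloud(c2)); hsv=cv2.cvtColor(c2['image'],cv2.COLOR_RGB2HSV)
red=((hsv[...,0]<8)|(hsv[...,0]>172))&(hsv[...,1]>150)&(abs(J[...,1]-67)<25)&(J[...,0]>-190)&(J[...,0]<-20)&(c2['z_map']>0)
q=J[red]; sl=np.polyfit(q[:,0],q[:,2],1); print('tab slope rad',np.arctan(sl[0]),'leaf angle',.45+np.arctan(sl[0]))
m=(abs(J[...,1])<18)&(J[...,0]>-80)&(J[...,0]<-12)&(abs(J[...,2]-44)<4); q=J[m]; print('cap top x',np.percentile(q[:,0],[1,50]),np.median(q[:,2]))
cv2.imwrite('pics/scene11.png',cv2.resize(c2['image'][200:400,220:490,::-1],None,fx=2.9,fy=2.9,interpolation=cv2.INTER_CUBIC))
E
```

```text
t 15.95 jig [-71.5  33.2 157.4] F [ 0.2 -0.2 -0.4] op mm 52.0 yaw err -0.02 tool z [-0.001 -0.    -1.   ]
tab slope rad -0.1852493307596007 leaf angle 0.2647506692403993
cap top x [-37.86066007 -26.87971861] 45.128724549013675
```

View pics/scene11.png

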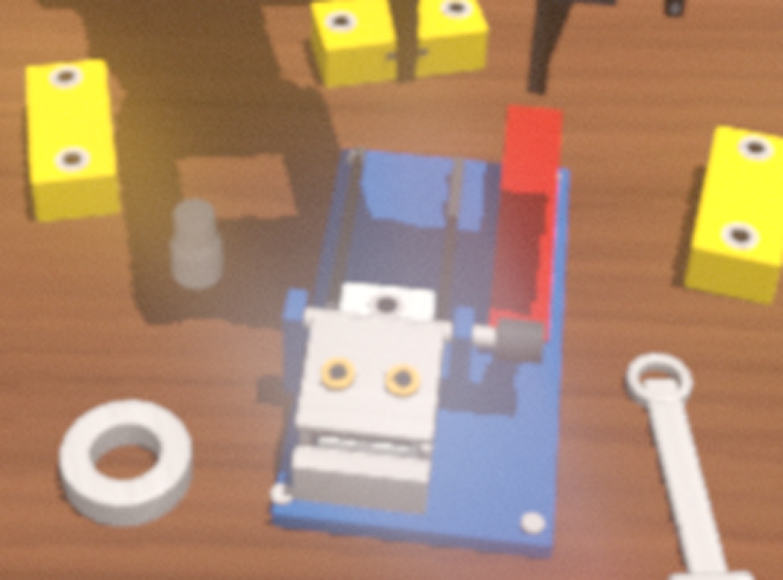

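View pics/w11.png

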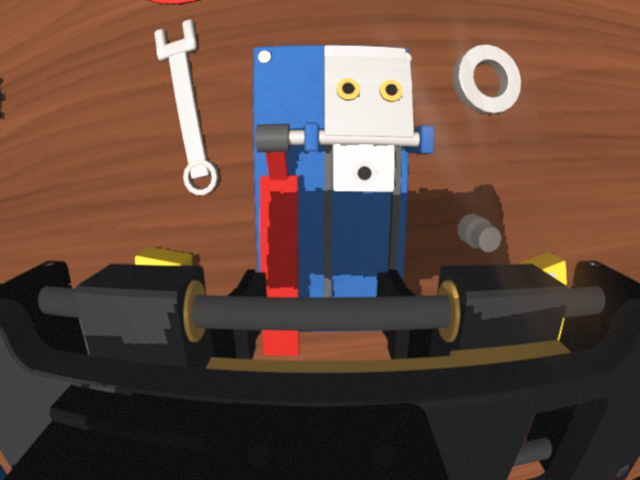

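The leaf is resting on the cap at 0.265 rad, where about 0.26 is expected. The cap's rear edge is at about jig x -38 to -40, so it is home. The robot is clear of everything and the bystanders are in place, so I'm handing in.

```bash
python3 -c "
from rig import order
print(order.hand_in())"
```

```text
the job is handed in; nothing more can be done
None
```

The cap is home against the end stop with the leaf resting on it, and I handed the job in at about 16 s. One fingertip held the red tab down while the other pushed the cap along the guide. I then drew back 21 mm with the leaf still up and let it down gently.

**Checks that agreed:**
- **Cap home:** the push stalled at tool x -49.4 in the jig frame while the force rose to 24 N. I measured the cap's front at about x 61 (stop at 60) and its rear at about -38 (home is -40). Both are within the calibration error.
- **Leaf:** it rests at about 0.265 rad, where 0.26 is expected.
- **Surroundings:** the gripper is clear at z 157 mm with about zero force, and the wrench, bearing and socket look untouched.

**What was less smooth:**
- **Friction at the tab:** it was high, with sideways force about equal to the press, so the first push stuck at about 15 N sideways and 19 N down. I eased the downward press several times to keep it moving.
- **Leaf not fully up:** with the push about 5 mm short of home, the tab rose about 1.4 mm, dropping the leaf to an estimated 0.43 rad. That is still well above the 0.3 needed to clear the cap, and I pressed it back down before finishing.

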